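# Gauge a T-slot nut between anvil and spindle with the thumbwheel

## Task

Check the width of the bright T-slot nut on the bench gauge. Lay it flat on the gauge's narrow rest, in the open gap and with its low flanges towards anvil and spindle, and let go of it; then, with a light fingertip on the exposed rim of the recessed brass thumbwheel, roll the spindle in until it nips the nut square against the anvil with light measuring pressure, about 10 N and never over 20 N. Work the spindle only by its thumbwheel, leave the nut nipped there for the reading, hands off, and leave the other things on the table where they are.

Things in the scene. Friction and masses are not known exactly. Their poses are not given: they have to be found in the camera images.
- nut: Bright steel T-slot nut, 22 x 22 x 12 mm, 30 g, lying flat. Origin: centre of its underside, z up. A raised tenon 10.6 mm wide runs along its x. At both y sides is a flange with an upright edge 6.8 mm high: these edges (22 mm apart) are what is measured. Its x ends are upright, full height and 22 mm apart: grip there, fingers closing along its x. A half turn about z makes no difference.
- gauge: Grey bench gauge, fixed, 74 x 196 mm. Origin on the table under the rest; z up, y from spindle to anvil, x across, away from the robot. Measuring axis at z = 38.5 mm. From +y to -y: anvil post (y 27 to 53, 34 mm wide, top z 51 mm), rest, spindle, housing (y -26 to -121, 52 mm wide, top z 53 mm; thumbwheel slot at y -50; read-out beyond y -70, up to z 60).
- rest (a point): Middle of the top of the rest, a steel bar 14 mm wide in x and 36 mm long in y, 34 mm above the table (gauge frame 0, 0, 34 mm; axes as the gauge). The nut overhangs it by 4 mm a side, so fingers closed along x pass clear. The anvil, a screw-set pin 8 mm in diameter, has its face 15.5 to 18.5 mm to +y of this point, not known more exactly.
- spindle_face (a point): Centre of the moving spindle's end face (8 mm in diameter), looking to +y, at y = -16 to -11 mm of the gauge frame at the start.
- spindle: The moving steel spindle; origin at the centre of its end face, axes as the gauge. It slides along the gauge's y, driven by the thumbwheel; left alone, its drive keeps a nip of up to about 7 N.
- thumbwheel (a joint): Turn of the brass thumbwheel, rad (rim radius 20 mm, 10 mm wide, axis along the gauge's y at z = 38.5 mm; the top 5.5 mm of the rim stands out). It grows as the wheel's top is rolled towards the gauge's +x, which closes the spindle by 4 mm a radian. It stays where it is left. Rolling it free takes about 1.5 N at the rim; each newton more gives about 5 N at the spindle.
- wheel_top (a point): Highest point of the thumbwheel's rim, middle of its width, 58.5 mm above the table (gauge frame 0, -50, 58.5 mm). A closed fingertip laid on it and drawn along x rolls the wheel, 20 to 25 mm of stroke at a time; the wheel does not give under it. The knurl bites (friction about 1.5): a press of 2 to 4 N is enough, and the nip is felt as a rise of the push along x.
- masking_tape: Roll of masking tape, 105 mm across, 25 mm high, on the left; stays where it is.
- screw_cup: Grey cup of screws, 72 mm across, 61 mm high, on the left; stays where it is.
- bolt: Hex bolt standing on its head, 52 mm high, on the right; stays where it is.
- star_knob: Black star knob standing stud upward, 52 mm high, on the right; stays where it is.
- screwdriver: Red-handled screwdriver, 216 mm long, lying at the back; stays where it is.

How it is judged:
By the outcome, as a careful person would: the job done as asked, in the order asked, and still so for the second after the job is handed in, with the robot touching nothing.
It also fails if it takes over 72 s, if anything falls off the work surface, if the arm or the gripper's body presses on something with over 40 N, if the wrist force passes 120 N, or if a joint passes its speed limit or range.

## Robot

A 6-joint arm with a two-finger parallel gripper is mounted at the origin on the work surface; the furniture and walls round the work are solid. World frame = base frame: x ahead of the robot, y to its left, z up, the work surface at z = 0. Lengths are in m, angles in rad, forces in N, time in s.
With the tool pointing down it reaches from about 0.275 to 0.85 m from the base axis. Payload 19 kg.
Tool frame: the origin (TCP) lies midway between the tips of the shut fingers; the grasp point (between the pads) lies 19 mm behind it (ctrl.pinch_z is the distance from the TCP to the grasp point, in m); z points along the fingers, y is the line along which they close (so a half turn about z gives the same grasp; the last joint's range is limited). The gripper opens to 85 mm and grips with 20 to 120 N. Pads are 22 mm wide; open, the fingers measure 114 mm over their backs; the gripper's body (76 mm by 85 mm) begins 54 mm behind the grasp point. The pads swing forward as they close: fully open they stand 13 mm farther back than shut.
Start: joints at [1.135, 0.15, 1.437, -0, 1.554, -0.134], TCP at [0.171, 0.549, 0.2] pointing down, gripper open.
Joint ranges: [-2.8, 2.8], [-0.68, 2.1], [0.12, 2.68], [-1.39, 4.53], [0.16, 2.79], [-2.81, 2.81]. Speed limits (rad/s): [1.89, 1.89, 2.22, 3.01, 3.01, 3.01].

## Interface

Orientations are given as a unit quaternion [x, y, z, w].
In Python, from bench import ctrl gives the robot as it stands. The module is installed in compiled form; this text tells all that it offers.
- The arm moves only by the tool step_arm, never from a script. Its argument "targets" is a list that holds one entry, the list of rows, each a list of 5 numbers: the shift along the tool's x, y, z in units of 60 mm (1.0 is 60 mm), then the turn about the tool's z in units of 5 degrees (1.0 is 5 degrees), then the finger opening in mm, from 0 to 85.4. In form: [[[x, y, z, roll, gripper], ...]]. A call has exactly 5 rows; each row shifts and turns the commanded pose from where the row before left it, along the tool's axes as they then stand; what a row does not reach is not made up. A row lasts 1/8 s, in which the tool goes at most 62.5 mm and 10.7 degrees, less where a joint would pass 70% of its speed; a pose out of reach is approached as far as the arm can. A call is refused whole if a number of a shift passes 1 or a number of a turn 1, either way. A call with a gripper value outside its range is refused whole. The fingers move at their own pace and stop on an object; "grip_force" is the grip in N (left out, the last holds). Time passes only in rows, so rows that do not move let the fingers close, or fill a call up. It gives the time, the measured TCP pose, the force, the opening and the grip force at its end, in the units of the state.
- ctrl.sense(): the state, without advancing time (a new reading comes with each control period).
- ctrl.camera(name): name is "scene" or "top" or "wrist"; returns a dict with "img" (400x640x3 uint8, red, green, blue), "range_z" (400x640 float32, m along the optical axis (not along the pixel's ray), 0 where there is no reading), "mtx" (3x3 intrinsics, pixels), "k1" (the pictures are not rectified: a ray, as slopes to the right and down, at radius r is drawn at 1 + k1 r^2 times it, then the intrinsics apply), "R" (3x3) and "t" (3): a world point X has camera coordinates R X + t. Camera axes: x right, y down, z forward; pixel columns grow to the right and rows downward; lengths in m; the calibration is good to about 2 mm. A picture is of the moment at which its call begins.
- ctrl.close_job(): hands the job in; it is judged then, once.
The state is a dict: "clock": time; "joint_positions": joint angles; "joint_vel": joint speeds; "joint_efforts": joint torques, N m; "tool_pos": TCP position; "eef_rot": TCP orientation; "ft_force": force on the tool from outside, world axes, zero at the start; "wrist_torque": the same for the moment, N m; "gripper_width": opening from 0.0 (shut) to 1.0 (fully open); "gripper_force": force on a finger pad.
Only numpy, scipy, OpenCV 4.12 (cv2) and the standard library are available. Lean on these libraries where they do the work, as an engineer would, in place of code of your own. Each camera call takes 0.05 s, during which the arm holds its last target. There are 200 camera calls.

## Working session

There is one attempt and no reset: what is moved stays moved. The work goes in short steps, Python scripts to look and compute and a tool call to move; the robot and the scene stay as the last step left them, time stands still between calls to the robot, and variables do not carry over. Pictures are saved under pics/ and viewed, at most 10 in all, crops included, and the job is handed in when it is done.

Besides the shell and the picture viewer there is one more tool, called after "Emit:" in YAML: its name, and indented under it one key for each argument. step_arm: Moves the arm, as the interface text tells. Its arguments: {"type":"object","properties":{"targets":{"type":"array"},"grip_force":{"type":"number"}},"required":["targets"]}

```bash
mkdir -p pics; cat > h.py <<'E'
import numpy as np, cv2
from bench import ctrl
def cam(n):
    c=ctrl.camera(n); return c
def und(c,uv):
    uv=np.atleast_2d(np.array(uv,float)); K=c['mtx']
    p=np.c_[(uv[:,0]-K[0,2])/K[0,0],(uv[:,1]-K[1,2])/K[1,1]]; q=p.copy()
    for _ in range(20): q=p/(1+c['k1']*(q**2).sum(1))[:,None]
    return q
def world(c,uv,z=None):
    q=und(c,uv); R,t=np.array(c['R']),np.array(c['t']); o=-R.T@t
    d=np.c_[q,np.ones(len(q))]@R
    if z is None:
        uv=np.atleast_2d(uv).astype(int); s=c['range_z'][uv[:,1],uv[:,0]]
    else: s=(z-o[2])/d[:,2]
    return o+d*s[:,None]
def cloud(c):
    v,u=np.mgrid[0:400,0:640]; uv=np.c_[u.ravel(),v.ravel()]
    return world(c,uv).reshape(400,640,3)
E
python3 - <<'E'
from h import *
import pickle
for n in ['top','scene']:
    c=cam(n); cv2.imwrite(f'pics/{n}0.png',c['img'][:,:,::-1]); pickle.dump(c,open(n+'.pkl','wb'))
    print(n,-np.array(c['R']).T@c['t'],c['mtx'][0][0],c['k1'])
print(ctrl.sense(),ctrl.pinch_z)
E
```

```text
top [0.35125433 0.02379704 1.30733387] 462.1890165870136 -0.11089726676132255
scene [-0.05974247 -0.53157647  0.65873178] 369.6817083461695 -0.045622228084601535
{'clock': 0.1, 'joint_positions': array([ 1.13499733e+00,  1.50928088e-01,  1.43793735e+00,  1.79505398e-06,
        1.55377357e+00, -1.34018973e-01]), 'joint_vel': array([ 1.10141743e-03, -6.90490997e-04, -2.67265818e-03, -7.74493915e-04,
        3.22233829e-05,  7.06304672e-04]), 'joint_efforts': array([ 3.73798001e-03, -7.14384484e+01, -5.71789169e+01, -1.68027022e-04,
        7.14870388e-03,  3.22944982e-05]), 'tool_pos': array([0.17082861, 0.54878769, 0.19915509]), 'eef_rot': array([ 1.50318087e-01,  9.88637547e-01, -5.01835835e-04, -1.47911148e-04]), 'ft_force': array([-0.39982648,  0.46921601, -0.16175125]), 'wrist_torque': array([-0.00057842,  0.03617167, -0.01885437]), 'gripper_force': 0.0, 'gripper_width': 1.0002661334022342} 0.0187
```

View pics/top0.png

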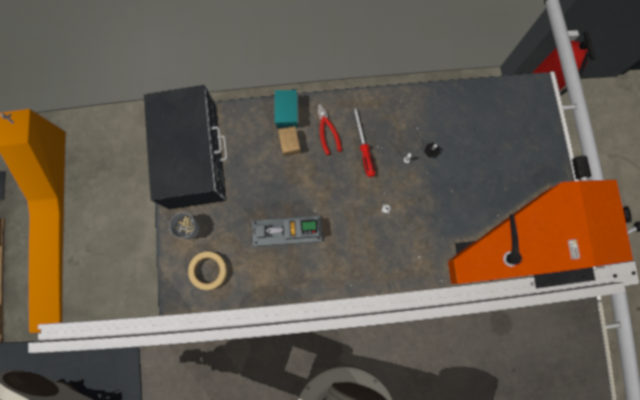

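View pics/scene0.png

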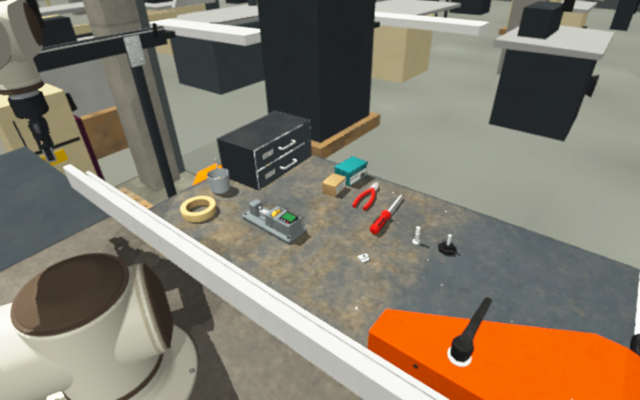

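The top view shows the nut at about (386,209) and the gauge around (287,230), with its read-out to the right. The rail and the orange fixture lie between the robot and the bench. Next I'll measure heights and enlarge the work area.

```bash
python3 - <<'E'
from h import *
import pickle
c=pickle.load(open('top.pkl','rb')); P=cloud(c)
for n,uv in dict(nut=(386,209),gl=(256,232),gr=(320,228),rail=(330,298),rail2=(200,312),orange=(480,255),lever=(512,240),tape=(195,262),cup=(184,225),bolt=(408,158),knob=(432,150),box=(185,145)).items():
    print(n,P[uv[1],uv[0]].round(4))
a=c['img'][190:260,230:410]; cv2.imwrite('pics/crop1.png',cv2.resize(a[:,:,::-1],None,fx=4.4,fy=4.4,interpolation=cv2.INTER_CUBIC))
# gauge by depth
Z=P[...,2]; m=np.zeros(Z.shape,bool); m[205:255,240:335]=True
m&=(Z>0.008)&(Z<0.075)&(c['range_z']>0)
q=P[m]; r=cv2.minAreaRect((q[:,:2]*1000).astype(np.float32)); print('gauge rect',r,m.sum())
for lo,hi in [(.045,.056),(.056,.065)]:
    s=q[(q[:,2]>lo)&(q[:,2]<hi)]; print(lo,len(s),cv2.minAreaRect((s[:,:2]*1000).astype(np.float32)))
im=c['img'].astype(int); m=np.zeros(Z.shape,bool); m[198:220,375:397]=True; m&=im.min(2)>130
v,u=np.nonzero(m); w=world(c,np.c_[u,v],.01); print('nut',w.mean(0),len(u),cv2.minAreaRect((w[:,:2]*1000).astype(np.float32)),np.median(Z[m]))
E
```

```text
nut [ 0.5536 -0.1772  0.008 ]
gl [0.5197 0.1914 0.0506]
gr [0.5166 0.0158 0.0233]
rail [0.3222 0.0077 0.0013]
rail2 [0.3189 0.3622 0.0363]
orange [ 0.3924 -0.4024  0.0791]
lever [ 0.4197 -0.4782  0.1246]
tape [0.456  0.371  0.0258]
cup [0.5599 0.3923 0.0425]
bolt [ 0.6887 -0.2543  0.0395]
knob [ 0.7116 -0.333   0.0178]
box [0.7557 0.3504 0.1489]
gauge rect ((528.9527587890625, 107.54676818847656), (201.71337890625, 104.50916290283203), 82.64262390136719) 1793
0.045 533 ((522.912353515625, 109.22505187988281), (175.9204559326172, 53.21451950073242), 87.95086669921875)
0.056 225 ((518.90869140625, 105.94120025634766), (48.08854293823242, 168.60043334960938), 2.9075088500976562)
nut [ 0.55492929 -0.17593035  0.01      ] 55 ((554.9180297851562, -175.70558166503906), (20.047773361206055, 20.52444076538086), 82.73583221435547) 0.009809212951276347
```

View pics/crop1.png

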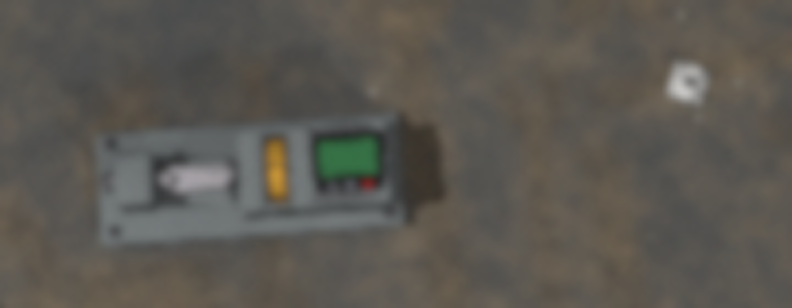

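The crop shows the anvil post at (130,180), the spindle and rest at (195,180), the brass wheel at (277,168) and the nut at (687,83). All measured heights are plausible. I'll move over the gauge for a wrist view.

Emit:
step_arm:
  targets:
    - [[-0.75, -0.57, -0.1, 0, 85], [-0.75, -0.57, -0.1, 0, 85], [-0.75, -0.57, -0.1, 0, 85], [-0.75, -0.57, -0.1, 0, 85], [-0.75, -0.57, -0.1, 0, 85]]

```text
clock: 0.72
tool_pos: [0.3355, 0.3172, 0.2298]
eef_rot: [0.15, 0.989, -0.0, -0.0]
ft_force: [1.0, 0.1, 0.0]
gripper_width: 0.998
gripper_force: 0.0
```

Emit:
step_arm:
  targets:
    - [[-0.75, -0.57, -0.1, 0, 85], [-0.75, -0.57, -0.1, 0, 85], [-0.75, -0.57, -0.1, 0, 85], [-0.75, -0.57, -0.1, 0, 85], [0, 0, 0, 0, 85]]

```text
clock: 1.35
tool_pos: [0.4676, 0.1318, 0.2533]
eef_rot: [0.152, 0.988, -0.0, -0.0]
ft_force: [0.2, 0.7, -1.0]
gripper_width: 0.997
gripper_force: 0.0
```

```bash
python3 - <<'E'
from h import *
import pickle
c=cam('wrist'); pickle.dump(c,open('w1.pkl','wb')); cv2.imwrite('pics/w1.png',c['img'][:,:,::-1])
s=ctrl.sense(); print(s['clock'],s['tool_pos'],s['eef_rot'],s['joint_positions']); print(-np.array(c['R']).T@c['t'],c['mtx'],c['R'])
E
```

```text
1.4 [0.46666275 0.13339278 0.25327739] [ 1.51815237e-01  9.88408774e-01 -1.49939129e-04 -4.54743515e-04] [ 1.19549413e-01 -5.02450007e-02  1.54077112e+00 -4.47034352e-05
  1.65202314e+00 -1.14644141e+00]
[0.3886012  0.15725571 0.42816902] [[295.11261277   0.         323.27935021]
 [  0.         295.11261277 196.95925379]
 [  0.           0.           1.        ]] [[ 0.30061906  0.95374373 -0.00103882]
 [ 0.90237152 -0.28407361  0.32407997]
 [ 0.30879413 -0.09836201 -0.94602912]]
```

View pics/w1.png

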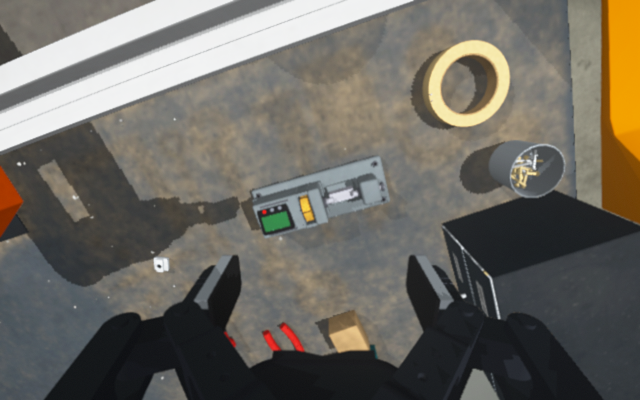

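The wrist view shows the nut at (161,265) and the gauge from (250,215) to (385,175). Next I'll go lower over the nut and square the tool to the gauge.

Emit:
step_arm:
  targets:
    - [[-0.475, -0.7, 0.2, 0, 85], [-0.475, -0.7, 0.2, 0, 85], [-0.475, -0.7, 0.3, 0, 85], [-0.475, -0.7, 0.4, 0, 85], [-0.475, -0.7, 0.45, 0, 85]]

```text
clock: 2.02
tool_pos: [0.54, -0.1084, 0.1601]
eef_rot: [0.15, 0.989, 0.0, 0.0]
ft_force: [1.0, -0.2, -0.9]
gripper_width: 0.993
gripper_force: 0.0
```

Emit:
step_arm:
  targets:
    - [[-0.475, -0.7, 0.45, 0, 60], [0, 0, 0, 1, 60], [0, 0, 0, 1, 60], [0, 0, 0, 1, 60], [0, 0, 0, 1, 60]]

```text
clock: 2.65
tool_pos: [0.5545, -0.1552, 0.1336]
eef_rot: [0.32, 0.947, 0.0, -0.0]
ft_force: [0.5, 0.3, 0.3]
gripper_width: 0.701
gripper_force: 0.0
```

Emit:
step_arm:
  targets:
    - [[0, 0, 0, 1, 60], [0, 0, 0, 1, 60], [0, 0, 0, 1, 60], [0, 0, 0, 1, 60], [0, 0, 0, 1, 60]]

```text
clock: 3.28
tool_pos: [0.5545, -0.1552, 0.1336]
eef_rot: [0.518, 0.855, 0.0, -0.0]
ft_force: [0.6, -0.8, -0.3]
gripper_width: 0.703
gripper_force: 0.0
```

Emit:
step_arm:
  targets:
    - [[0, 0, 0, 1, 60], [0, 0, 0, 1, 60], [0, 0, 0, 1, 60], [0, 0, 0, 1, 60], [0, 0, 0, 1, 60]]

```text
clock: 3.9
tool_pos: [0.5545, -0.1552, 0.1336]
eef_rot: [0.691, 0.723, -0.0, -0.0]
ft_force: [0.3, -1.1, 0.6]
gripper_width: 0.703
gripper_force: 0.0
```

```bash
python3 - <<'E'
from h import *
import pickle
c=cam('wrist'); pickle.dump(c,open('w2.pkl','wb')); s=ctrl.sense(); print(s['clock'],s['tool_pos'],s['eef_rot'])
im=c['img']; P=cloud(c)
m=(im.min(2)>140)&(np.hypot(P[...,0]-.555,P[...,1]+.176)<.03)
v,u=np.nonzero(m); print(len(u),u.mean(),v.mean())
cu,cv_=int(u.mean()),int(v.mean()); a=im[max(0,cv_-25):cv_+25,cu-35:cu+35]
print(cu,cv_)
cv2.imwrite('pics/w2.png',np.vstack([im[:,:,::-1][max(0,cv_-100):cv_+100,max(0,cu-160):cu+160].copy()]) if 0 else cv2.resize(a[:,:,::-1],None,fx=10,fy=10,interpolation=cv2.INTER_CUBIC))
E
```

```text
3.95 [ 0.55448454 -0.155243    0.13356044] [ 6.92352575e-01  7.21559325e-01 -4.26764002e-05 -2.24753002e-04]
457 323.2800875273523 199.30415754923413
323 199
```

View pics/w2.png

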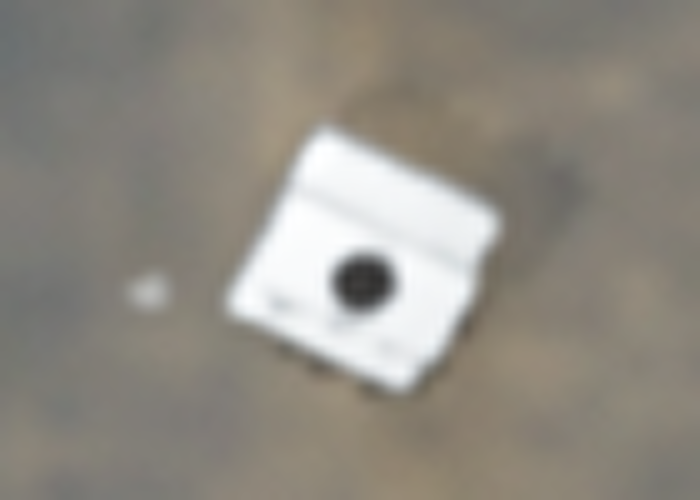

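The crop shows the nut with its tenon running from upper left to lower right. Its corners are at about (322,125), (498,215), (405,390) and (230,308).

```bash
python3 - <<'E'
from h import *
import pickle
from scipy.spatial.transform import Rotation as Ro
c=pickle.load(open('w2.pkl','rb'))
f=lambda p:(323-35+(p[0]+.5)/10-.5,199-25+(p[1]+.5)/10-.5)
uv=[f(p) for p in [(322,125),(498,215),(405,388),(230,308),(310,190),(478,268)]]
w=world(c,uv,.0068)[:,:2]*1000; print(w.round(1)); 
for i,j in [(0,1),(1,2),(2,3),(3,0),(4,5)]: d=w[j]-w[i]; print(np.hypot(*d).round(1),np.degrees(np.arctan2(d[1],d[0])).round(1))
print('centre',w[:4].mean(0))
g=cv2.cvtColor(c['img'],cv2.COLOR_RGB2GRAY); m=np.zeros_like(g); m[174:224,300:350]=g[174:224,300:350]>150
v,u=np.nonzero(m); q=world(c,np.c_[u,v],.0085)[:,:2]*1000; print(cv2.minAreaRect(q.astype(np.float32)),len(u))
R=Ro.from_quat(ctrl.sense()['eef_rot']).as_matrix(); print(R.round(4)); print(world(c,[(200,199),(323,250)]))
# gauge from top picture and w1
c=pickle.load(open('w1.pkl','rb')); P=cloud(c); s=P[...,2]
for lo,hi in [(.012,.075),(.046,.066)]:
    m=(s>lo)&(s<hi)&(abs(P[...,0]-.52)<.07)&(abs(P[...,1]-.107)<.13); q=P[m]; print(m.sum(),cv2.minAreaRect((q[:,:2]*1000).astype(np.float32)))
E
```

```text
[[ 551.7 -162.8]
 [ 571.1 -172. ]
 [ 562.1 -192.5]
 [ 542.6 -184. ]
 [ 550.7 -170.1]
 [ 569.3 -178.1]]
21.5 -25.5
22.4 -113.6
21.3 156.5
23.1 66.8
20.2 -23.4
centre [ 556.86780877 -177.82383024]
((552.3916625976562, -177.05345153808594), (27.5968074798584, 33.10966110229492), 65.09273529052734) 453
[[-4.130e-02  9.991e-01 -4.000e-04]
 [ 9.991e-01  4.130e-02  2.000e-04]
 [ 3.000e-04 -4.000e-04 -1.000e+00]]
[[ 4.19672410e-01 -1.85705094e-01  8.78308666e-04]
 [ 5.58900942e-01 -2.43252592e-01 -7.19557879e-05]]
6401 ((508.1398010253906, 111.24870300292969), (194.74301147460938, 101.00099182128906), 89.37727355957031)
2881 ((521.4296875, 109.97225952148438), (180.578857421875, 51.97791290283203), 88.54734802246094)
```

The nut's x axis lies at -24° in world and its sides measure 21.5 to 22.5 mm, which matches. I'll grasp it, stopping above first to hold the pose.

Emit:
step_arm:
  targets:
    - [[0, 0, 0, 1, 42], [0, 0, 0, 1, 42], [0, 0, 0, 1, 42], [0, 0, 0, 1, 42], [0, 0, 0, 1, 42]]
  grip_force: 25

```text
clock: 4.58
tool_pos: [0.5545, -0.1555, 0.1336]
eef_rot: [0.83, 0.557, -0.0, -0.0]
ft_force: [0.8, 0.2, 0.1]
gripper_width: 0.491
gripper_force: 0.0
```

Emit:
step_arm:
  targets:
    - [[0, 0, 0, 0.28, 42], [-0.164, 0.094, 0.3, 0, 42], [-0.164, 0.094, 0.45, 0, 42], [0, 0, 0.5, 0, 42], [0, 0, 0, 0, 42]]

```text
clock: 5.2
tool_pos: [0.5553, -0.1791, 0.0557]
eef_rot: [0.837, 0.547, -0.001, -0.002]
ft_force: [-0.3, 0.2, 0.8]
gripper_width: 0.489
gripper_force: 0.0
```

```bash
python3 - <<'E'
from h import *
import pickle
c=cam('wrist'); pickle.dump(c,open('w3.pkl','wb')); s=ctrl.sense(); print(s['clock'],s['tool_pos'],s['eef_rot'],s['gripper_width'])
cv2.imwrite('pics/w3.png',c['img'][:,:,::-1][130:,120:520].repeat(2,0).repeat(2,1))
E
```

```text
5.25 [ 0.55630015 -0.17933368  0.05767546] [ 8.36924475e-01  5.47317245e-01 -6.33210147e-04 -9.24975923e-04] 0.49102437219205947
```

View pics/w3.png

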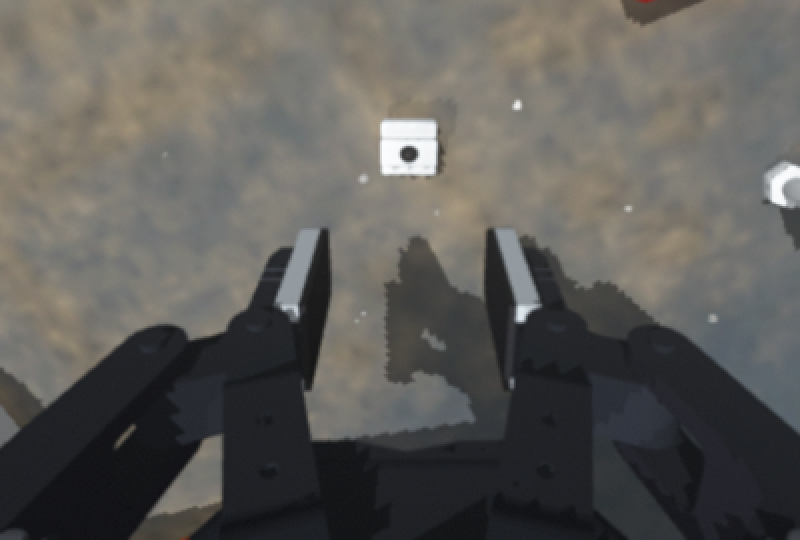

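The nut is square to the fingers, with its hole at crop (409,153). I'll check the centre from here.

```bash
python3 - <<'E'
from h import *
import pickle
from scipy.spatial.transform import Rotation as Ro
c=pickle.load(open('w3.pkl','rb')); g=lambda p:(120+p[0]/2-.25,130+p[1]/2-.25)
s=ctrl.sense(); R=Ro.from_quat(s['eef_rot']).as_matrix(); T=s['tool_pos']
for p,z in [((409,153),.012),((380,120),.0068),((438,120),.0068),((438,176),.0068),((380,176),.0068)]:
    w=world(c,[g(p)],z)[0]; print(w.round(4),((w-T)@R*1000).round(1))
c=pickle.load(open('w2.pkl','rb')); print(world(c,[(323-35+36.4,199-25+28)],.012))
E
```

```text
[ 0.5569 -0.1784  0.012 ] [ 1.1  0.3 45.7]
[ 0.5511 -0.1628  0.0068] [ 13.1 -11.3  50.9]
[ 0.5723 -0.1719  0.0068] [13.2 11.8 50.8]
[ 0.563  -0.1942  0.0068] [-10.9  12.2  50.8]
[ 0.5411 -0.1847  0.0068] [-11.  -11.6  50.9]
[[ 0.55741502 -0.17872376  0.012     ]]
```

Emit:
step_arm:
  targets:
    - [[0.017, 0.005, 0.25, 0, 42], [0, 0, 0.3, 0, 42], [0, 0, 0.25, 0, 42], [0, 0, 0.11, 0, 42], [0, 0, 0, 0, 42]]

```text
clock: 5.88
tool_pos: [0.5574, -0.1784, 0.0037]
eef_rot: [0.837, 0.547, -0.0, -0.0]
ft_force: [-0.0, -0.8, 0.2]
gripper_width: 0.493
gripper_force: 0.0
```

Emit:
step_arm:
  targets:
    - [[0, 0, 0, 0, 30], [0, 0, 0, 0, 18], [0, 0, 0, 0, 18], [0, 0, 0, 0, 18], [0, 0, 0, 0, 18]]
  grip_force: 25

```text
clock: 6.5
tool_pos: [0.5576, -0.1785, 0.0042]
eef_rot: [0.837, 0.547, -0.0, 0.0]
ft_force: [-1.1, -0.4, 0.5]
gripper_width: 0.211
gripper_force: 0.0
```

The fingers reached 18 mm with no pad force, so I'll look.

```bash
python3 - <<'E'
from h import *
import pickle
c=cam('wrist'); pickle.dump(c,open('w4.pkl','wb')); s=ctrl.sense(); print(s['clock'],s['tool_pos'],s['gripper_width'],s['gripper_force'])
cv2.imwrite('pics/w4.png',c['img'][:,:,::-1][180:330,220:420].repeat(3,0).repeat(3,1))
E
```

```text
6.55 [ 0.55759715 -0.17849106  0.00415361] 0.20878102679723895 0.0
```

View pics/w4.png

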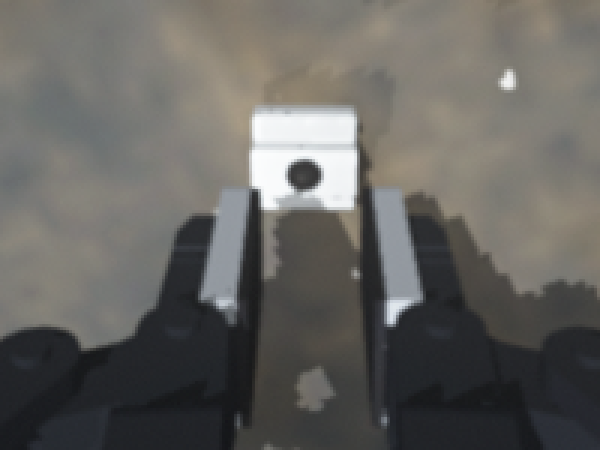

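```bash
python3 - <<'E'
from h import *
import pickle
from scipy.spatial.transform import Rotation as Ro
s=ctrl.sense(); R=Ro.from_quat(s['eef_rot']).as_matrix(); T=s['tool_pos']
c=pickle.load(open('w4.pkl','rb'))
for p in [(236,194),(233,220),(225,260),(215,290),(384,194),(390,220),(400,260),(300,130),(300,200),(270,115),(340,160),(150,50)]:
    w=world(c,[(220+p[0]//3,180+p[1]//3)])[0]; print(p,w.round(4),((w-T)@R*1000).round(1))
print(s['joint_positions'])
E
```

```text
(236, 194) [ 0.5508 -0.1629  0.0428] [ 11.6 -12.4 -38.6]
(233, 220) [ 0.5512 -0.1628  0.0524] [ 11.8 -12.2 -48.3]
(225, 260) [ 0.5511 -0.1631  0.0636] [ 11.5 -12.1 -59.5]
(215, 290) [ 0.5506 -0.1622  0.0723] [ 12.1 -13.  -68.2]
(384, 194) [ 0.5745 -0.1732  0.0429] [ 11.6  13.4 -38.7]
(390, 220) [ 0.5747 -0.1736  0.0516] [ 11.3  13.7 -47.4]
(400, 260) [ 0.575  -0.1737  0.0634] [ 11.4  14.  -59.2]
(300, 130) [ 0.5592 -0.1713  0.0065] [ 7.2 -1.5 -2.4]
(300, 200) [ 0.5526 -0.1861  0.0069] [-9.  -1.5 -2.7]
(270, 115) [ 0.555  -0.165   0.0079] [11.3 -7.7 -3.8]
(340, 160) [ 0.565  -0.1782  0.0127] [ 3.2  6.7 -8.5]
(150, 50) [ 0.5367 -0.1434  0.0016] [ 23.7 -33.2   2.6]
[-4.41324042e-01  3.11561443e-01  1.65352284e+00 -5.77996999e-05
  1.17648686e+00 -2.77809688e-02]
```

By range, the pad tips stand at about z = 43 mm while the reported TCP is at 4 mm. I'll cross-check this with the fixed cameras, numbers only.

```bash
python3 - <<'E'
from h import *
from scipy.spatial.transform import Rotation as Ro
s=ctrl.sense(); R=Ro.from_quat(s['eef_rot']).as_matrix(); T=s['tool_pos']
for n in ['scene','top']:
    c=cam(n); P=cloud(c); q=(P.reshape(-1,3)-T)@R*1000; ok=(c['range_z'].ravel()>0)&(abs(q[:,0])<16)&(abs(q[:,1])<45)
    h=-q[ok,2]+T[2]*1000; print(n,np.histogram(h,bins=np.arange(-10,130,8)))
    if n=='scene':
        w=P.reshape(-1,3)[ok]; o=h>20; print(np.c_[q[ok][o][:,:2],h[o]][np.argsort(h[o])][:25].round(0).tolist())
E
```

```text
scene (array([ 39, 221,  48,   0,   0,   6,  30,  43,  47,  38,  38,  63,  93,
        42,  55,  35,  33]), array([-10,  -2,   6,  14,  22,  30,  38,  46,  54,  62,  70,  78,  86,
        94, 102, 110, 118, 126]))
[[-7.0, 10.0, 35.0], [-7.0, -15.0, 37.0], [-4.0, 9.0, 37.0], [0.0, 9.0, 37.0], [5.0, 9.0, 37.0], [12.0, 10.0, 38.0], [-12.0, 12.0, 39.0], [-10.0, 17.0, 39.0], [-11.0, 10.0, 39.0], [-12.0, -12.0, 39.0], [-3.0, 9.0, 40.0], [-12.0, -15.0, 40.0], [-8.0, 9.0, 40.0], [1.0, 9.0, 41.0], [3.0, -20.0, 41.0], [-11.0, 13.0, 41.0], [-7.0, -18.0, 41.0], [-1.0, 10.0, 41.0], [4.0, 8.0, 41.0], [-9.0, -16.0, 41.0], [-11.0, -11.0, 41.0], [-11.0, 10.0, 42.0], [6.0, -21.0, 42.0], [6.0, 9.0, 43.0], [-8.0, 9.0, 43.0]]
top (array([ 8, 28,  5,  0,  0,  0,  1,  0,  0,  2,  0,  3,  9,  7,  2,  2,  1]), array([-10,  -2,   6,  14,  22,  30,  38,  46,  54,  62,  70,  78,  86,
        94, 102, 110, 118, 126]))
```

Both cameras agree: the true fingertips are about 35 to 38 mm above the reported TCP, centred in xy. I'll treat the tip as tool_pos z + 36 mm, reopen, go down 24 mm and measure again.

Emit:
step_arm:
  targets:
    - [[0, 0, 0, 0, 42], [0, 0, 0, 0, 42], [0, 0, 0, 0, 42], [0, 0, 0.1, 0, 42], [0, 0, 0.1, 0, 42]]

```text
clock: 7.28
tool_pos: [0.5575, -0.1785, -0.0084]
eef_rot: [0.837, 0.547, -0.0, -0.0]
ft_force: [-0.2, -0.4, -0.4]
gripper_width: 0.49
gripper_force: 0.0
```

Emit:
step_arm:
  targets:
    - [[0, 0, 0.1, 0, 30], [0, 0, 0.1, 0, 30], [0, 0, 0, 0, 30], [0, 0, 0, 0, 30], [0, 0, 0, 0, 30]]

```text
clock: 7.9
tool_pos: [0.5577, -0.1785, -0.0197]
eef_rot: [0.837, 0.547, 0.0, 0.0]
ft_force: [-0.4, 0.4, 0.3]
gripper_width: 0.354
gripper_force: 0.0
```

```bash
cat > tip.py <<'E'
from h import *
from scipy.spatial.transform import Rotation as Ro
s=ctrl.sense(); R=Ro.from_quat(s['eef_rot']).as_matrix(); T=s['tool_pos']; print(s['clock'],T,s['ft_force'].round(1),s['gripper_width'])
for n in ['scene','wrist']:
    c=cam(n); P=cloud(c); q=(P.reshape(-1,3)-T)@R*1000
    lim=9 if n=='scene' else 14
    for sg in (1,-1):
        ok=(c['range_z'].ravel()>0)&(abs(q[:,0])<lim)&(sg*q[:,1]>11)&(sg*q[:,1]<26)
        if n=='wrist': ok&=q[:,0]>9
        z=P.reshape(-1,3)[ok][:,2]*1000; h=np.histogram(z,bins=np.arange(-6,70,4))[0]; print(n,sg,h.tolist())
E
python3 tip.py
```

```text
7.9 [ 0.55773012 -0.17854715 -0.01965361] [-0.4  0.4  0.3] 0.3537463015391818
scene 1 [2, 15, 0, 0, 4, 4, 7, 6, 4, 9, 4, 6, 4, 10, 5, 6, 5, 7]
scene -1 [6, 20, 2, 1, 0, 2, 3, 3, 1, 1, 2, 2, 0, 1, 0, 0, 1, 7]
wrist 1 [0, 206, 1, 0, 0, 13, 53, 55, 57, 64, 75, 81, 78, 97, 95, 90, 169, 183]
wrist -1 [0, 202, 4, 4, 0, 9, 53, 57, 57, 66, 75, 79, 84, 95, 99, 103, 188, 211]
```

Emit:
step_arm:
  targets:
    - [[0, 0, 0.06, 0, 30], [0, 0, 0.05, 0, 30], [0, 0, 0.04, 0, 30], [0, 0, 0.03, 0, 30], [0, 0, 0, 0, 30]]

```text
clock: 8.62
tool_pos: [0.5575, -0.1785, -0.0309]
eef_rot: [0.837, 0.547, -0.0, -0.0]
ft_force: [0.1, -0.7, 0.2]
gripper_width: 0.352
gripper_force: 0.0
```

```bash
python3 tip.py
```

```text
8.625 [ 0.55750578 -0.17847505 -0.03086   ] [ 0.1 -0.7  0.2] 0.35206280594253986
scene 1 [0, 5, 3, 5, 6, 5, 7, 7, 5, 7, 5, 6, 5, 9, 6, 1, 0, 2]
scene -1 [2, 10, 1, 3, 1, 3, 3, 2, 2, 3, 2, 0, 0, 2, 8, 2, 2, 6]
wrist 1 [0, 233, 5, 50, 49, 64, 62, 68, 73, 81, 95, 95, 76, 159, 170, 207, 181, 4]
wrist -1 [0, 222, 9, 48, 55, 59, 70, 67, 76, 87, 78, 111, 89, 188, 195, 227, 220, 4]
```

Emit:
step_arm:
  targets:
    - [[0, 0, 0, 0, 24], [0, 0, 0, 0, 18], [0, 0, 0, 0, 16], [0, 0, 0, 0, 16], [0, 0, 0, 0, 16]]
  grip_force: 25

```text
clock: 9.35
tool_pos: [0.5577, -0.1786, -0.0305]
eef_rot: [0.837, 0.547, 0.0, 0.0]
ft_force: [-0.6, -0.1, 6.1]
gripper_width: 0.25
gripper_force: 26.1
```

The nut is gripped at 21.4 mm with 26 N on the pads. I'll lift it, carry it over the gauge and turn it square.

Emit:
step_arm:
  targets:
    - [[0, 0, -0.2, 0, 16], [0, 0, -0.5, 0, 16], [0, 0, -0.7, 0, 16], [0, 0, -0.7, 0, 16], [0.3, -0.178, -0.07, 0, 16]]

```text
clock: 9.98
tool_pos: [0.5563, -0.1587, 0.1031]
eef_rot: [0.838, 0.546, 0.001, 0.002]
ft_force: [0.3, 0.5, -0.4]
gripper_width: 0.248
gripper_force: 25.4
```

Emit:
step_arm:
  targets:
    - [[0.7, -0.418, 0, 0, 16], [0.7, -0.418, 0, 0, 16], [0.7, -0.418, 0, 0, 16], [0.7, -0.418, 0, 0, 16], [0.7, -0.418, 0, 0, 16]]

```text
clock: 10.6
tool_pos: [0.5235, 0.087, 0.0992]
eef_rot: [0.837, 0.547, -0.0, -0.0]
ft_force: [0.4, 0.6, 0.1]
gripper_width: 0.245
gripper_force: 25.4
```

Emit:
step_arm:
  targets:
    - [[0.51, -0.302, 0, 0, 16], [0, 0, 0, -1, 16], [0, 0, 0, -1, 16], [0, 0, 0, -1, 16], [0, 0, 0, -1, 16]]

```text
clock: 11.22
tool_pos: [0.5195, 0.1208, 0.099]
eef_rot: [0.728, 0.685, -0.0, -0.0]
ft_force: [0.6, -0.5, -0.5]
gripper_width: 0.242
gripper_force: 25.4
```

Emit:
step_arm:
  targets:
    - [[0, 0, 0, -1, 16], [0, 0, 0, 0, 16], [0, 0, 0, 0, 16], [0, 0, 0, 0, 16], [0, 0, 0, 0, 16]]

```text
clock: 11.85
tool_pos: [0.5202, 0.1203, 0.0994]
eef_rot: [0.699, 0.715, -0.0, -0.0]
ft_force: [-0.2, -0.0, -0.8]
gripper_width: 0.246
gripper_force: 25.4
```

```bash
python3 - <<'E'
from h import *
import pickle
c=cam('wrist'); pickle.dump(c,open('w5.pkl','wb')); s=ctrl.sense(); pickle.dump(s,open('s5.pkl','wb')); print(s['clock'],s['tool_pos'],s['eef_rot'],s['gripper_width'],s['gripper_force'])
a=c['img'][:,:,::-1][60:360,180:460]; cv2.imwrite('pics/w5.png',cv2.resize(a,(560,600),interpolation=cv2.INTER_CUBIC))
E
```

```text
11.9 [0.52028356 0.12026069 0.09947072] [ 6.99173365e-01  7.14952167e-01 -5.97272250e-05  1.69116549e-05] 0.2458937804150809 25.414418085711077
```

View pics/w5.png

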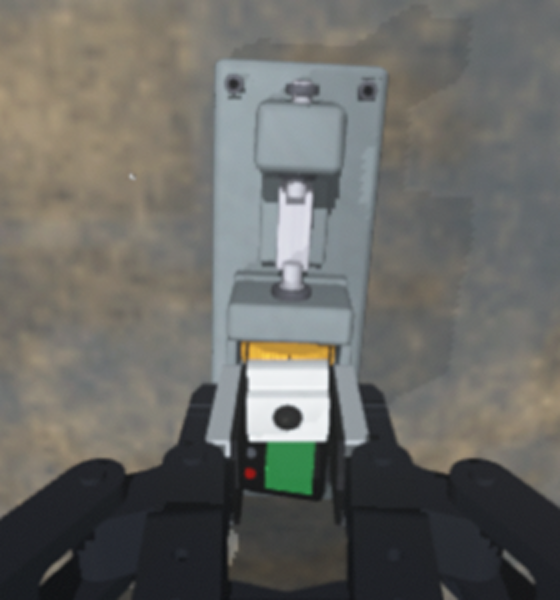

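The view shows the post top around (300,140), the anvil pin near (296,190), and the rest bar from (293,195) to (292,262). The spindle tip is near (291,265), the housing front at y≈290, and the brass wheel at (290,352) behind the held nut. I'll convert these to world positions.

```bash
python3 - <<'E'
from h import *
import pickle
c=pickle.load(open('w5.pkl','rb')); P=cloud(c)*1000; f=lambda p:(180+p[0]/2,60+p[1]/2)
for n,p,z in [('base TL',(217,62),None),('base TR',(387,70),None),('base R2',(372,260),None),('base L2',(214,260),None),('post L',(257,150),.051),('post R',(344,150),.051),('postfar',(300,100),.051),('postnear',(300,168),.051),
 ('hous edge',(292,308),.053),('hL',(229,308),.053),('hR',(353,308),.053),('hL2',(231,335),.053),('hR2',(351,335),.053),('wheel',(290,352),None),('anvil',(296,198),.0425),('anvil2',(296,204),.0425),('spin',(292,262),.0425)]:
    u=f(p); zz=P[int(u[1]),int(u[0]),2].round(1); print(n,zz,(world(c,[u],z if z else zz/1000)[0]*1000).round(1))
Z=P[...,2]
m=(Z>49.5)&(Z<56.5)&(P[...,1]>60)&(P[...,1]<210)&(abs(P[...,0]-520)<40); v,u=np.nonzero(m)
for lo,hi in [(90,118),(150,190)]:
    q=P[m]; q=q[(q[:,1]>lo)&(q[:,1]<hi)]; print(len(q), np.percentile(q[:,:3],[1,50,99],axis=0).round(1).tolist())
# gauge base outline edges, z ~ base top
m=(Z>9)&(Z<32)&(abs(P[...,0]-520)<55)&(P[...,1]>90)&(P[...,1]<240); print('base z',np.percentile(Z[m],[10,50,90]))
ys=np.arange(125,200,6); L=[];Rr=[]
for y in ys:
    q=P[m&(abs(P[...,1]-y)<3)][:,0]; L.append(np.percentile(q,1)); Rr.append(np.percentile(q,99))
print(np.polyfit(ys,L,1),np.polyfit(ys,Rr,1),np.round(L,1),np.round(Rr,1))
# spindle/rest profile: gray image along centre line of the bar
g=cv2.cvtColor(c['img'],cv2.COLOR_RGB2GRAY)
for v in range(145,212): 
    u=326; print(v,g[v,322:332].tolist(),P[v,u].round(0).tolist()) if v%2 else None
E
```

```text
base TL 11.0 [489.6 207.3  11. ]
base TR 11.4 [561.4 205.8  11.4]
base R2 1.2 [562.4 118.4   1.2]
base L2 13.3 [487.2 120.5  13.3]
post L 49.6 [508.6 176.1  51. ]
post R 15.0 [541.1 176.8  51. ]
postfar 43.1 [524.1 194.4  51. ]
postnear 52.5 [524.9 169.7  51. ]
hous edge 52.6 [523.3 113.6  53. ]
hL 51.3 [497.8 113.   53. ]
hR 50.4 [548.  114.2  53. ]
hL2 52.0 [498.5 101.   53. ]
hR2 52.5 [547.8 102.2  53. ]
wheel 56.2 [522.9  95.4  56.2]
anvil 34.6 [523.8 156.5  42.5]
anvil2 34.6 [523.9 154.1  42.5]
spin 38.6 [523.  129.7  42.5]
1539 [[497.2, 90.9, 49.7], [522.0, 105.6, 53.2], [547.8, 115.1, 55.9]]
1245 [[508.5, 168.9, 49.7], [524.5, 179.7, 51.5], [540.3, 189.8, 53.3]]
base z [13.39116707 14.64829518 19.31280077]
[2.50351697e-02 4.83663542e+02] [3.24833666e-02 5.54894308e+02] [486.1 486.4 487.5 487.6 487.8 487.9 487.9 488.  488.  488.1 488.1 488.2
 488.4] [559.4 558.9 559.5 559.2 559.5 559.8 560.3 560.2 560.6 561.  561.1 560.9
 561.3]
145 [99, 99, 101, 102, 103, 104, 105, 107, 108, 107] [522.0, 169.0, 50.0]
147 [67, 69, 70, 70, 69, 70, 73, 76, 69, 67] [522.0, 167.0, 46.0]
149 [71, 72
[... 1688 characters left out ...]
, 160, 143, 155] [523.0, 129.0, 44.0]
195 [187, 211, 219, 217, 210, 201, 186, 164, 138, 127] [523.0, 127.0, 44.0]
197 [188, 212, 219, 216, 209, 199, 183, 160, 124, 81] [523.0, 125.0, 44.0]
199 [182, 209, 218, 216, 209, 198, 181, 157, 126, 106] [523.0, 123.0, 43.0]
201 [164, 185, 196, 202, 198, 187, 173, 151, 120, 99] [523.0, 121.0, 43.0]
203 [158, 173, 182, 186, 186, 178, 167, 151, 135, 115] [523.0, 119.0, 42.0]
205 [101, 109, 116, 122, 120, 112, 108, 102, 90, 83] [523.0, 119.0, 47.0]
207 [94, 98, 101, 103, 102, 99, 95, 93, 91, 87] [523.0, 118.0, 48.0]
209 [93, 95, 94, 96, 96, 93, 92, 92, 90, 88] [523.0, 116.0, 47.0]
211 [109, 107, 107, 107, 107, 106, 106, 106, 108, 108] [523.0, 115.0, 50.0]
```

```bash
python3 - <<'E'
from h import *
import pickle
from scipy.spatial.transform import Rotation as Ro
c=pickle.load(open('w5.pkl','rb')); s=pickle.load(open('s5.pkl','rb')); f=lambda p:(180+p[0]/2,60+p[1]/2)
R=Ro.from_quat(s['eef_rot']).as_matrix(); T=s['tool_pos']; P=cloud(c); u=f((310,430)); print('z top',P[int(u[1]),int(u[0])],P[240+0,310])
print(world(c,[(324,158.5),(325,192.3)],.0425))
for p,z in [((288,417),.142),((247,364),.1368),((329,364),.1368),((247,391),.142),((328,391),.142),((246,441),.142),((328,441),.142)]:
    w=world(c,[f(p)],z)[0]; print(p,(w*1000).round(1),((w-T)@R*1000).round(1))
E
```

```text
z top [0.52712542 0.11623745 0.14276401] [0.51362249 0.13126927 0.13323381]
[[0.52065551 0.15683189 0.0425    ]
 [0.52215583 0.12859931 0.0425    ]]
(288, 417) [521.3 119.5 142. ] [ -0.8   1.  -42.5]
(247, 364) [510.4 131.9 136.8] [ 11.8  -9.6 -37.3]
(329, 364) [531.7 132.4 136.8] [ 11.8  11.7 -37.3]
(247, 391) [510.7 126.9 142. ] [  6.9  -9.4 -42.5]
(328, 391) [531.3 127.4 142. ] [  6.9  11.2 -42.5]
(246, 441) [510.5 112.  142. ] [ -8.1 -10.  -42.5]
(328, 441) [532.  112.5 142. ] [ -8.1  11.6 -42.5]
```

The held nut's top is at 142 mm as expected, and its centre is about (521, 120). The gap's middle is at (523.6, 142.7) with gauge yaw -1.5°. I'll move over it and lower most of the way.

Emit:
step_arm:
  targets:
    - [[0, 0, 0, 0.56, 16], [0.2, 0.015, 0, 0, 16], [0.185, 0.015, 0, 0, 16], [0, 0, 0.25, 0, 16], [0, 0, 0.35, 0, 16]]

```text
clock: 12.52
tool_pos: [0.5227, 0.1436, 0.0624]
eef_rot: [0.716, 0.698, 0.0, 0.0]
ft_force: [-0.2, -0.0, -0.5]
gripper_width: 0.251
gripper_force: 25.4
```

Emit:
step_arm:
  targets:
    - [[0, 0, 0.35, 0, 16], [0, 0, 0.3, 0, 16], [0, 0, 0.16, 0, 16], [0, 0, 0, 0, 16], [0, 0, 0, 0, 16]]

```text
clock: 13.15
tool_pos: [0.5231, 0.1434, 0.0155]
eef_rot: [0.716, 0.698, 0.0, 0.0]
ft_force: [0.4, 0.4, -0.5]
gripper_width: 0.245
gripper_force: 25.4
```

```bash
python3 - <<'E'
from h import *
import pickle
c=cam('wrist'); pickle.dump(c,open('w6.pkl','wb')); s=ctrl.sense(); print(s['clock'],s['tool_pos'],s['eef_rot'],s['ft_force'])
a=c['img'][:,:,::-1][140:300,240:400]; cv2.imwrite('pics/w6.png',cv2.resize(a,(600,600),interpolation=cv2.INTER_CUBIC))
E
```

```text
13.2 [0.52315964 0.14337891 0.01560168] [7.16231785e-01 6.97862246e-01 4.15228341e-04 3.78908224e-04] [-0.39529386  0.04832158  0.04693792]
```

View pics/w6.png

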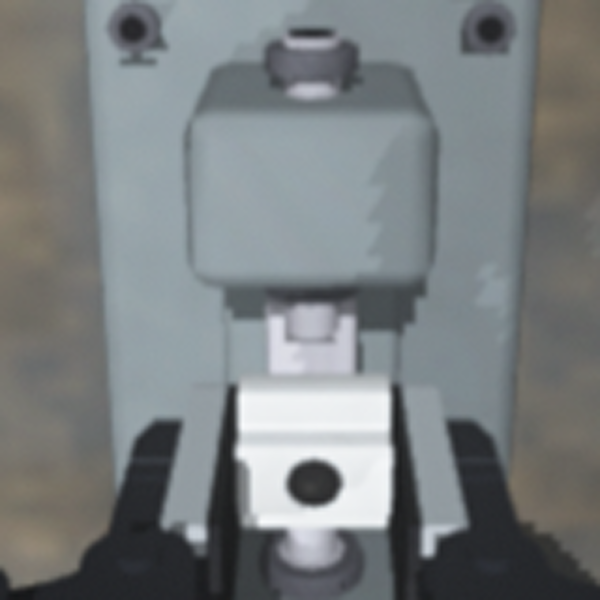

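The nut sits centred between post and spindle: hole at (314,484), anvil at (312,320), spindle at (312,545). I'll check the clearances in numbers.

```bash
python3 - <<'E'
from h import *
import pickle
c=pickle.load(open('w6.pkl','rb')); f=lambda p:(240+p[0]*160/600-.4,140+p[1]*160/600-.4)
b=.0461
for n,p,z in [('hole',(314,484),b+.012),('flange+y low edge',(314,378),b),('flange+y top',(314,384),b+.0068),('tenon near',(314,527),b+.012),('anvil face',(312,338),.0425),('post near',(311,285),.051),('postL',(190,200),.051),('postR',(437,200),.051),('seam',(314,440),b+.0068),('seam top',(314,446),b+.012)]:
    print(n,(world(c,[f(p)],z)[0]*1000).round(1))
g=cv2.cvtColor(c['img'],cv2.COLOR_RGB2GRAY); P=cloud(c)*1000
for v in range(214,300,2): print(v,g[v,323],P[v,323].round(0).tolist(),end=' | ')
E
```

```text
hole [523.8 142.5  58.1]
flange+y low edge [524.  152.6  46.1]
flange+y top [524.1 155.2  52.9]
tenon near [523.6 135.5  58.1]
anvil face [523.9 157.3  42.5]
post near [524.  169.2  51. ]
postL [508.3 181.8  51. ]
postR [541. 181.  51.]
seam [523.9 146.4  52.9]
seam top [523.9 148.5  58.1]
214 133 [524.0, 170.0, 52.0] | 216 94 [524.0, 167.0, 47.0] | 218 56 [524.0, 166.0, 46.0] | 220 89 [524.0, 165.0, 46.0] | 222 180 [524.0, 162.0, 43.0] | 224 193 [524.0, 161.0, 43.0] | 226 192 [524.0, 160.0, 43.0] | 228 192 [524.0, 158.0, 43.0] | 230 167 [524.0, 153.0, 34.0] | 232 194 [524.0, 152.0, 35.0] | 234 197 [524.0, 151.0, 35.0] | 236 197 [524.0, 150.0, 35.0] | 238 194 [524.0, 148.0, 34.0] | 240 177 [524.0, 155.0, 49.0] | 242 191 [524.0, 154.0, 50.0] | 244 220 [524.0, 154.0, 53.0] | 246 241 [524.0, 153.0, 53.0] | 248 239 [524.0, 152.0, 53.0] | 250 238 [524.0, 151.0, 54.0] | 252 240 [524.0, 149.0, 53.0] | 254 237 [524.0, 149.0, 55.0] | 256 209 [524.0, 149.0, 56.0] | 258 219 [524.0, 148.0, 57.0] | 260 239 [524.0, 148.0, 58.0] | 262 156 [524.0, 147.0, 59.0] | 264 49 [524.0, 146.0, 58.0] | 266 53 [524.0, 144.0, 58.0] | 268 57 [524.0, 143.0, 59.0] | 270 63 [524.0, 142.0, 58.0] | 272 50 [524.0, 141.0, 59.0] | 274 90 [524.0, 139.0, 58.0] | 276 232 [523.0, 139.0, 59.0] | 278 240 [523.0, 134.0, 53.0] | 280 228 [523.0, 125.0, 43.0] | 282 209 [523.0, 124.0, 43.0] | 284 209 [523.0, 123.0, 44.0] | 286 195 [523.0, 121.0, 43.0] | 288 190 [523.0, 120.0, 43.0] | 290 162 [523.0, 119.0, 44.0] | 292 92 [523.0, 118.0, 45.0] | 294 87 [523.0, 118.0, 47.0] | 296 95 [523.0, 118.0, 48.0] | 298 90 [523.0, 116.0, 48.0] |
```

There's about 3 mm of clearance on each side. I'll lower onto the rest.

Emit:
step_arm:
  targets:
    - [[0, 0, 0.08, 0, 16], [0, 0, 0.06, 0, 16], [0, 0, 0.03, 0, 16], [0, 0, 0, 0, 16], [0, 0, 0, 0, 16]]

```text
clock: 13.82
tool_pos: [0.5228, 0.1433, 0.0048]
eef_rot: [0.716, 0.698, 0.0, 0.0]
ft_force: [-0.9, 1.4, 0.6]
gripper_width: 0.245
gripper_force: 25.4
```

Emit:
step_arm:
  targets:
    - [[0, 0, 0.01, 0, 16], [0, 0, 0, 0, 16], [0, 0, 0.01, 0, 16], [0, 0, 0, 0, 16], [0, 0, 0, 0, 16]]

```text
clock: 14.45
tool_pos: [0.5227, 0.1433, 0.0035]
eef_rot: [0.716, 0.698, 0.0, 0.0]
ft_force: [-0.2, -0.2, 0.5]
gripper_width: 0.247
gripper_force: 25.5
```

Emit:
step_arm:
  targets:
    - [[0, 0, 0.008, 0, 16], [0, 0, 0, 0, 16], [0, 0, 0, 0, 16], [0, 0, 0, 0, 16], [0, 0, 0, 0, 16]]

```text
clock: 15.08
tool_pos: [0.5228, 0.1433, 0.0035]
eef_rot: [0.716, 0.698, 0.0, 0.0]
ft_force: [-3.8, -1.3, 8.0]
gripper_width: 0.25
gripper_force: 26.4
```

Emit:
step_arm:
  targets:
    - [[0, 0, 0.008, 0, 16], [0, 0, 0, 0, 16], [0, 0, 0, 0, 16], [0, 0, 0, 0, 16], [0, 0, 0, 0, 16]]

```text
clock: 15.7
tool_pos: [0.5228, 0.1433, 0.0034]
eef_rot: [0.716, 0.698, 0.0, 0.0]
ft_force: [-7.0, -0.9, 16.1]
gripper_width: 0.242
gripper_force: 27.2
```

Contact came at the expected height. I'll relax slightly and release.

Emit:
step_arm:
  targets:
    - [[0, 0, -0.009, 0, 16], [0, 0, 0, 0, 16], [0, 0, 0, 0, 24], [0, 0, 0, 0, 32], [0, 0, 0, 0, 42]]

```text
clock: 16.32
tool_pos: [0.5226, 0.1433, 0.003]
eef_rot: [0.716, 0.698, -0.0, -0.0]
ft_force: [-0.5, -0.3, -0.9]
gripper_width: 0.486
gripper_force: 0.0
```

Emit:
step_arm:
  targets:
    - [[0, 0, 0, 0, 42], [0, 0, -0.1, 0, 42], [0, 0, -0.3, 0, 42], [0, 0, -0.5, 0, 42], [0, 0, -0.4, 0, 42]]

```text
clock: 16.95
tool_pos: [0.5231, 0.1434, 0.0836]
eef_rot: [0.716, 0.698, 0.001, 0.001]
ft_force: [1.0, -0.3, -0.1]
gripper_width: 0.495
gripper_force: 0.0
```

```bash
python3 - <<'E'
from h import *
import pickle
c=cam('wrist'); pickle.dump(c,open('w7.pkl','wb')); s=ctrl.sense(); print(s['clock'],s['tool_pos'],s['eef_rot'],s['ft_force'],s['joint_positions'])
P=cloud(c)*1000
hsv=cv2.cvtColor(c['img'],cv2.COLOR_RGB2HSV)
m=(c['img'].min(2)>175)&(P[...,2]>37)&(P[...,2]<49)&(abs(P[...,1]-142)<20)&(abs(P[...,0]-523)<16)
print('nut px',m.sum(), np.percentile(P[m],[1,50,99],axis=0).round(1).tolist())
m=m.astype(np.uint8); n,l,st,ce=cv2.connectedComponentsWithStats(m); print(st,ce)
v,u=np.nonzero(m); q=world(c,np.c_[u,v],.042)[:,:2]*1000; print(cv2.minAreaRect(q.astype(np.float32)))
b=(hsv[...,0]>12)&(hsv[...,0]<32)&(hsv[...,1]>130)&(hsv[...,2]>90)&(abs(P[...,1]-92)<15)&(abs(P[...,0]-523)<25)
print('wheel',b.sum(),np.percentile(P[b],[2,50,98],axis=0).round(1).tolist())
E
```

```text
17.0 [0.52431816 0.14359721 0.08666218] [0.71620163 0.69788836 0.00209739 0.0016311 ] [1.11360895 1.06920977 4.75077432] [ 1.25621051e-01  1.47106255e-01  1.67456520e+00 -7.77617826e-05
  1.31460777e+00  1.51540248e-01]
nut px 774 [[512.8, 123.0, 39.1], [523.2, 147.0, 42.7], [534.4, 161.0, 47.6]]
[[     0      0    640    400 255226]
 [   319    186      7      6     37]
 [   309    193     29     28    683]
 [   318    225      8      9     54]] [[319.49027137 199.4762485 ]
 [321.89189189 188.56756757]
 [322.81551977 206.61639824]
 [321.90740741 229.24074074]]
((523.6129150390625, 141.87136840820312), (39.746829986572266, 22.122173309326172), 87.65679168701172)
wheel 686 [[505.3, 86.1, 47.4], [522.3, 93.2, 55.5], [539.6, 96.3, 59.8]]
```

The nut sits on the rest, square at 87.7° (gauge 88.5°), and the wheel is centred at y≈91.3, x≈522.4. I'll move over the wheel and turn the tool so the 22 mm pad width lies along the stroke, with the fingers shut.

Emit:
step_arm:
  targets:
    - [[-0.44, -0.088, 0, -1, 20], [-0.433, -0.088, 0, 0, 0], [0, 0, 0, -1, 0], [0, 0, 0, -1, 0], [0, 0, 0, -1, 0]]

```text
clock: 17.62
tool_pos: [0.5133, 0.0907, 0.0823]
eef_rot: [0.583, 0.812, 0.0, 0.0]
ft_force: [-0.2, 0.6, -0.7]
gripper_width: -0.0
gripper_force: 0.0
```

Emit:
step_arm:
  targets:
    - [[0, 0, 0, -1, 0], [0, 0, 0, -1, 0], [0, 0, 0, -1, 0], [0, 0, 0, -1, 0], [0, 0, 0, -1, 0]]

```text
clock: 18.25
tool_pos: [0.5133, 0.0908, 0.0823]
eef_rot: [0.393, 0.919, 0.0, 0.001]
ft_force: [0.2, 0.2, -0.5]
gripper_width: 0.006
gripper_force: 0.0
```

Emit:
step_arm:
  targets:
    - [[0, 0, 0, -1, 0], [0, 0, 0, -1, 0], [0, 0, 0, -1, 0], [0, 0, 0, -1, 0], [0, 0, 0, -1, 0]]

```text
clock: 18.88
tool_pos: [0.5133, 0.0908, 0.0823]
eef_rot: [0.185, 0.983, 0.0, 0.001]
ft_force: [0.6, 0.6, 0.5]
gripper_width: 0.0
gripper_force: 0.0
```

Emit:
step_arm:
  targets:
    - [[0, 0, 0, -1, 0], [0, 0, 0, -1, 0], [0, 0, 0, -1, 0], [0, 0, 0, -1, 0], [0, 0, 0, 0, 0]]

```text
clock: 19.5
tool_pos: [0.5133, 0.0908, 0.0821]
eef_rot: [0.013, 1.0, -0.0, 0.001]
ft_force: [-0.1, -0.2, 0.4]
gripper_width: -0.004
gripper_force: 0.0
```

```bash
python3 - <<'E'
from h import *
from scipy.spatial.transform import Rotation as Ro
s=ctrl.sense(); R=Ro.from_quat(s['eef_rot']).as_matrix(); T=s['tool_pos']; print(s['clock'],T,R[:,1],s['gripper_width'],s['joint_positions'].round(2),s['ft_force'])
for n in ['scene','wrist']:
    c=cam(n); P=cloud(c).reshape(-1,3); q=(P-T)@R*1000
    ok=(c['range_z'].ravel()>0)&(abs(q[:,0])<15)&(abs(q[:,1])<20)&(P[:,2]>.085)
    for lo in range(100,170,4):
        k=ok&(P[:,2]*1000>lo)&(P[:,2]*1000<lo+4); a=q[k]
        print(n,lo,k.sum(),a[:,:2].min(0).round(1),a[:,:2].max(0).round(1)) if k.sum() else None
E
```

```text
19.5 [0.51328193 0.09082152 0.08207292] [ 2.64480095e-02  9.99650189e-01 -4.41667199e-05] -0.00449884326797356 [ 0.03  0.11  1.73 -0.    1.3  -1.52] [-0.06508765 -0.20166559  0.36375818]
scene 112 5 [-8.1 -9.3] [ 9.3 -5.1]
scene 116 6 [ 6.6 -7.3] [11.2  3.8]
scene 120 10 [ -2.1 -14. ] [12.4 13.1]
scene 124 13 [ -6.6 -14.3] [12.3  4.1]
scene 128 16 [ -6.4 -15. ] [12.   6.1]
scene 132 10 [ -5.1 -14.6] [12.5  4.1]
scene 136 15 [ -1.  -14.2] [12.3 13.2]
scene 140 16 [ -5.  -15.8] [12.9 11.6]
scene 144 11 [ -4.6 -14.7] [11.9 12.5]
scene 148 8 [  6.1 -14.2] [11.8  4.7]
scene 152 9 [  5.4 -13.8] [12.5 12.3]
scene 156 12 [-11.8 -16.5] [14.2 10.7]
scene 160 17 [ -6.5 -15.5] [12.8 19.6]
scene 164 20 [ -6.9 -18.5] [14. 19.]
scene 168 12 [ -7.4 -15.7] [13.2 15.2]
wrist 116 63 [ 6.  -9.4] [11.3 11.5]
wrist 120 164 [  5.3 -12.2] [11.3 12.8]
wrist 124 213 [  5.9 -13.2] [11.5 13.6]
wrist 128 236 [  5.7 -13.3] [11.2 13.8]
wrist 132 252 [  5.2 -13.2] [11.4 13.8]
wrist 136 259 [  5.6 -13.3] [11.6 13.9]
wrist 140 297 [  5.5 -13.2] [11.4 13.6]
wrist 144 235 [  5.8 -13.3] [11.5 13.8]
wrist 148 477 [-12.2  -6.3] [11.6  6.9]
wrist 152 250 [-11.1 -18. ] [12.5 17.7]
wrist 156 509 [ -7.6 -19.9] [14.1 19.9]
wrist 160 941 [-13.2 -19.9] [13.9 20. ]
wrist 164 718 [-12.6 -20. ] [12.9 20. ]
wrist 168 669 [-10.7 -19.9] [12.8 20. ]
```

The shut tip's underside is about 33 mm above the reported TCP, so contact should come near TCP z = 25.5 mm. I'll approach with force checks.

Emit:
step_arm:
  targets:
    - [[0, 0, 0.25, 0, 0], [0, 0, 0.3, 0, 0], [0, 0, 0.2, 0, 0], [0, 0, 0.09, 0, 0], [0, 0, 0, 0, 0]]

```text
clock: 20.23
tool_pos: [0.5129, 0.0908, 0.0303]
eef_rot: [0.013, 1.0, -0.0, -0.0]
ft_force: [1.0, -0.4, -0.4]
gripper_width: 0.001
gripper_force: 0.0
```

Emit:
step_arm:
  targets:
    - [[0, 0, 0.015, 0, 0], [0, 0, 0.015, 0, 0], [0, 0, 0.015, 0, 0], [0, 0, 0, 0, 0], [0, 0, 0, 0, 0]]

```text
clock: 20.85
tool_pos: [0.5131, 0.0908, 0.028]
eef_rot: [0.013, 1.0, -0.0, 0.0]
ft_force: [-0.1, -0.6, 0.1]
gripper_width: -0.004
gripper_force: 0.0
```

Emit:
step_arm:
  targets:
    - [[0, 0, 0.005, 0, 0], [0, 0, 0.005, 0, 0], [0, 0, 0, 0, 0], [0, 0, 0, 0, 0], [0, 0, 0, 0, 0]]

```text
clock: 21.48
tool_pos: [0.513, 0.0908, 0.0274]
eef_rot: [0.013, 1.0, -0.0, -0.0]
ft_force: [0.2, 0.4, -0.1]
gripper_width: 0.001
gripper_force: 0.0
```

Emit:
step_arm:
  targets:
    - [[0, 0, 0.007, 0, 0], [0, 0, 0, 0, 0], [0, 0, 0, 0, 0], [0, 0, 0, 0, 0], [0, 0, 0, 0, 0]]

```text
clock: 22.1
tool_pos: [0.513, 0.0908, 0.027]
eef_rot: [0.013, 1.0, -0.0, -0.0]
ft_force: [-0.1, 0.1, 0.3]
gripper_width: 0.001
gripper_force: 0.0
```

Emit:
step_arm:
  targets:
    - [[0, 0, 0.007, 0, 0], [0, 0, 0, 0, 0], [0, 0, 0, 0, 0], [0, 0, 0, 0, 0], [0, 0, 0, 0, 0]]

```text
clock: 22.72
tool_pos: [0.5131, 0.0908, 0.0267]
eef_rot: [0.013, 1.0, -0.0, 0.0]
ft_force: [-2.0, 0.5, 5.7]
gripper_width: 0.001
gripper_force: 2.7
```

Contact is at 5.7 N. I'll ease off a little and make a first 9 mm stroke towards gauge +x.

Emit:
step_arm:
  targets:
    - [[0, 0, -0.0025, 0, 0], [-0.03, 0, 0, 0, 0], [-0.04, 0, 0, 0, 0], [-0.04, 0, 0, 0, 0], [-0.04, 0, 0, 0, 0]]

```text
clock: 23.35
tool_pos: [0.5222, 0.0906, 0.0268]
eef_rot: [0.013, 1.0, -0.0, 0.0]
ft_force: [-2.4, 0.3, 5.6]
gripper_width: 0.005
gripper_force: 2.7
```

Emit:
step_arm:
  targets:
    - [[0, 0, -0.003, 0, 0], [-0.04, 0, 0, 0, 0], [-0.04, 0, 0, 0, 0], [-0.04, 0, 0, 0, 0], [-0.03, 0, 0, 0, 0]]

```text
clock: 23.98
tool_pos: [0.5311, 0.0904, 0.0267]
eef_rot: [0.013, 1.0, -0.0, -0.0]
ft_force: [-1.6, 0.8, 0.9]
gripper_width: 0.001
gripper_force: 0.7
```

```bash
python3 - <<'E'
from h import *
s=ctrl.sense(); print(s['tool_pos'],s['ft_force'])
c=cam('top'); g=cv2.cvtColor(c['img'],cv2.COLOR_RGB2GRAY)
K=c['mtx']; 
for y in np.arange(.110,.170,.003):
    X=np.array([.5237+.026*(y-.1412),y,.0425]); p=c['R']@X+c['t']; q=p[:2]/p[2]; q=q*(1+c['k1']*(q@q)); uv=K[:2,:2]@q+K[:2,2]
    print(round(y*1000),uv.round(1),g[int(round(uv[1])),int(round(uv[0]))],end=' | ')
E
```

```text
[0.53107931 0.09035202 0.02672466] [-1.61589127  0.77846127  0.85431412]
110 [285.7 228.3] 78 | 113 [284.6 228.4] 81 | 116 [283.5 228.4] 86 | 119 [282.4 228.5] 86 | 122 [281.4 228.6] 86 | 125 [280.3 228.7] 87 | 128 [279.2 228.8] 88 | 131 [278.1 228.8] 97 | 134 [277.  228.9] 111 | 137 [275.9 229. ] 120 | 140 [274.8 229.1] 115 | 143 [273.8 229.2] 101 | 146 [272.7 229.2] 99 | 149 [271.6 229.3] 121 | 152 [270.5 229.4] 134 | 155 [269.4 229.5] 106 | 158 [268.3 229.6] 121 | 161 [267.3 229.6] 120 | 164 [266.2 229.7] 103 | 167 [265.1 229.8] 84 | 170 [264.  229.9] 83 |
```

The press has dropped to 0.9 N, so the first stroke of about 18 mm is finished. I'll lift, return and lay the tip on again.

Emit:
step_arm:
  targets:
    - [[0, 0, -0.1, 0, 0], [0.15, 0, 0, 0, 0], [0.15, 0, 0, 0, 0], [0, 0, 0.07, 0, 0], [0, 0, 0, 0, 0]]

```text
clock: 24.65
tool_pos: [0.5128, 0.0908, 0.0283]
eef_rot: [0.013, 1.0, -0.0, -0.0]
ft_force: [-0.7, -0.6, 0.4]
gripper_width: 0.001
gripper_force: 0.0
```

Emit:
step_arm:
  targets:
    - [[0, 0, 0.02, 0, 0], [0, 0, 0.01, 0, 0], [0, 0, 0.002, 0, 0], [0, 0, 0, 0, 0], [0, 0, 0, 0, 0]]

```text
clock: 25.28
tool_pos: [0.5132, 0.0908, 0.0268]
eef_rot: [0.013, 1.0, -0.0, 0.0]
ft_force: [0.4, -0.1, 2.0]
gripper_width: 0.002
gripper_force: 1.1
```

Emit:
step_arm:
  targets:
    - [[0, 0, 0.001, 0, 0], [-0.025, 0, 0, 0, 0], [-0.03, 0, 0, 0, 0], [-0.03, 0, 0, 0, 0], [0, 0, 0, 0, 0]]

```text
clock: 25.9
tool_pos: [0.5185, 0.0907, 0.0268]
eef_rot: [0.013, 1.0, -0.0, 0.0]
ft_force: [0.4, -0.5, 5.2]
gripper_width: -0.002
gripper_force: 2.4
```

```bash
cat > nip.py <<'E'
from h import *
F=[]
for n in ['wrist']*4:
    c=cam(n); F.append(np.r_[ctrl.sense()['ft_force'],ctrl.sense()['gripper_force']])
F=np.array(F); print(F.mean(0).round(2),F.std(0).round(2))
P=cloud(c)*1000
m=(c['range_z']>0)&(abs(P[...,1]-140)<26)&(abs(P[...,0]-(523.7+.026*(P[...,1]-141)))<2.5)
for y in np.arange(114,166,2):
    k=m&(P[...,1]>=y)&(P[...,1]<y+2)
    if k.sum(): print(y,int(np.median(P[k][:,2])),end=' | ')
m=(c['range_z']>0)&(abs(P[...,0]-523.7)<4)&(P[...,1]>124)&(P[...,1]<162)&(P[...,2]>44.5)&(P[...,2]<48)
print('\ntenon y',np.percentile(P[m][:,1],[2,50,98]).round(1),m.sum(), ctrl.sense()['clock'])
E
python3 nip.py
```

```text
[ 0.68 -0.52  4.64  2.29] [0.62 0.36 0.34 0.02]
114 115 | 116 115 | 118 114 | 120 44 | 122 24 | 124 129 | 126 132 | 128 134 | 130 135 | 132 43 | 134 41 | 136 41 | 138 44 | 140 46 | 142 46 | 144 46 | 146 46 | 148 46 | 150 42 | 152 41 | 154 41 | 156 40 | 158 42 | 160 42 | 162 42 | 164 45 | 
tenon y [139.1 143.9 149.2] 210 26.1
```

The spindle has reached the nut and is moving it: the tenon's middle is now at 144, with about 1.8 mm to go, or 9 mm of rim. I'll ease the press to about 3 N and go on in smaller steps.

Emit:
step_arm:
  targets:
    - [[0, 0, -0.0012, 0, 0], [-0.015, 0, 0, 0, 0], [-0.02, 0, 0, 0, 0], [-0.02, 0, 0, 0, 0], [-0.015, 0, 0, 0, 0]]

```text
clock: 26.72
tool_pos: [0.5221, 0.0906, 0.0267]
eef_rot: [0.013, 1.0, -0.0, -0.0]
ft_force: [-2.3, -0.3, 6.8]
gripper_width: -0.003
gripper_force: 3.1
```

```bash
python3 nip.py
```

```text
[-1.34 -0.52  5.61  2.92] [0.25 0.14 0.16 0.08]
114 115 | 116 115 | 118 114 | 120 44 | 122 43 | 124 129 | 126 132 | 128 134 | 130 135 | 132 43 | 134 41 | 136 41 | 138 41 | 140 46 | 142 46 | 144 46 | 146 46 | 148 46 | 150 44 | 152 41 | 154 41 | 156 40 | 158 42 | 160 42 | 162 43 | 164 45 | 
tenon y [139.7 144.6 149.9] 222 26.925
```

Emit:
step_arm:
  targets:
    - [[0, 0, -0.0022, 0, 0], [-0.012, 0, 0, 0, 0], [-0.015, 0, -0.0003, 0, 0], [-0.015, 0, -0.0003, 0, 0], [0, 0, 0, 0, 0]]

```text
clock: 27.55
tool_pos: [0.5249, 0.0905, 0.0268]
eef_rot: [0.013, 1.0, -0.0, -0.0]
ft_force: [-0.3, -0.1, 2.6]
gripper_width: -0.0
gripper_force: 1.5
```

```bash
python3 nip.py
```

```text
[-0.45 -0.23  2.27  1.2 ] [0.28 0.19 0.59 0.12]
114 115 | 116 115 | 118 114 | 120 43 | 122 43 | 124 129 | 126 132 | 128 135 | 130 139 | 132 139 | 134 42 | 136 41 | 138 41 | 140 45 | 142 46 | 144 46 | 146 46 | 148 46 | 150 46 | 152 41 | 154 41 | 156 41 | 158 42 | 160 43 | 162 43 | 164 45 | 
tenon y [140.1 145.1 150.4] 225 27.75
```

Emit:
step_arm:
  targets:
    - [[0, 0, 0.0002, 0, 0], [-0.008, 0, 0, 0, 0], [-0.009, 0, 0, 0, 0], [-0.009, 0, 0, 0, 0], [-0.009, 0, 0, 0, 0]]

```text
clock: 28.38
tool_pos: [0.527, 0.0904, 0.0269]
eef_rot: [0.013, 1.0, -0.0, -0.0]
ft_force: [-1.5, -1.0, 2.3]
gripper_width: -0.002
gripper_force: 1.0
```

```bash
python3 nip.py
```

```text
[-1.13 -0.18  1.49  0.88] [0.33 0.39 0.46 0.08]
114 115 | 116 115 | 118 46 | 120 44 | 122 44 | 124 129 | 126 132 | 128 135 | 130 139 | 132 139 | 134 42 | 136 42 | 138 41 | 140 44 | 142 46 | 144 47 | 146 46 | 148 46 | 150 46 | 152 41 | 154 41 | 156 41 | 158 42 | 160 42 | 162 43 | 164 45 | 
tenon y [133.3 145.5 150.8] 228 28.575
```

Emit:
step_arm:
  targets:
    - [[0, 0, 0.0007, 0, 0], [-0.009, 0, 0.0001, 0, 0], [-0.01, 0, 0.0001, 0, 0], [-0.01, 0, 0.0001, 0, 0], [-0.01, 0, 0, 0, 0]]

```text
clock: 29.2
tool_pos: [0.5293, 0.0904, 0.0268]
eef_rot: [0.013, 1.0, -0.0, -0.0]
ft_force: [-2.4, -0.2, 1.4]
gripper_width: 0.001
gripper_force: 1.2
```

```bash
python3 nip.py
```

```text
[-1.69 -0.63  1.73  1.1 ] [0.61 0.45 0.79 0.06]
114 117 | 116 119 | 118 122 | 120 123 | 122 126 | 124 129 | 126 132 | 128 134 | 130 138 | 132 139 | 134 91 | 136 145 | 138 145 | 140 43 | 142 46 | 144 46 | 146 46 | 148 46 | 150 46 | 152 41 | 154 41 | 156 41 | 158 42 | 160 42 | 162 43 | 164 45 | 
tenon y [140.9 145.7 151.1] 225 29.4
```

The nut is at the anvil or nearly so. I'll take a fresh grip on the wheel for the final nip.

Emit:
step_arm:
  targets:
    - [[0, 0, -0.1, 0, 0], [0.12, 0, 0, 0, 0], [0.08, 0, 0, 0, 0], [0, 0, 0.06, 0, 0], [0, 0, 0.02, 0, 0]]

```text
clock: 30.02
tool_pos: [0.5172, 0.0907, 0.0277]
eef_rot: [0.013, 1.0, -0.0, -0.0]
ft_force: [-0.1, 0.3, -0.3]
gripper_width: 0.0
gripper_force: 0.0
```

Emit:
step_arm:
  targets:
    - [[0, 0, 0.01, 0, 0], [0, 0, 0.005, 0, 0], [0, 0, 0.0055, 0, 0], [0, 0, 0, 0, 0], [0, 0, 0, 0, 0]]

```text
clock: 30.65
tool_pos: [0.5174, 0.0907, 0.0269]
eef_rot: [0.013, 1.0, -0.0, 0.0]
ft_force: [0.2, -0.2, 1.8]
gripper_width: 0.0
gripper_force: 0.7
```

```bash
python3 nip.py
```

```text
[ 0.2  -0.01  1.42  0.77] [0.32 0.53 0.15 0.05]
114 115 | 116 115 | 118 115 | 120 45 | 122 111 | 124 129 | 126 132 | 128 134 | 130 135 | 132 43 | 134 42 | 136 41 | 138 41 | 140 43 | 142 46 | 144 46 | 146 46 | 148 46 | 150 46 | 152 41 | 154 41 | 156 41 | 158 42 | 160 42 | 162 43 | 164 45 | 
tenon y [125.  145.7 151.2] 224 30.85
```

Emit:
step_arm:
  targets:
    - [[0, 0, 0.0006, 0, 0], [-0.006, 0, 0, 0, 0], [-0.006, 0, 0, 0, 0], [-0.006, 0, 0, 0, 0], [-0.006, 0, 0, 0, 0]]

```text
clock: 31.48
tool_pos: [0.5187, 0.0907, 0.0268]
eef_rot: [0.013, 1.0, -0.0, -0.0]
ft_force: [-3.6, -0.1, 4.3]
gripper_width: 0.003
gripper_force: 2.5
```

```bash
python3 nip.py
```

```text
[-3.6  -0.46  5.15  2.47] [0.26 0.21 0.32 0.01]
114 115 | 116 115 | 118 114 | 120 44 | 122 43 | 124 129 | 126 132 | 128 134 | 130 136 | 132 43 | 134 42 | 136 41 | 138 41 | 140 42 | 142 46 | 144 46 | 146 46 | 148 46 | 150 46 | 152 41 | 154 41 | 156 42 | 158 42 | 160 42 | 162 43 | 164 45 | 
tenon y [141.1 146.  151.3] 211 31.675
```

The push has risen to 3.6 N and stays there, so the nip is about (3.6−1.5)×5 ≈ 10 N. I'll lift straight off.

Emit:
step_arm:
  targets:
    - [[0, 0, -0.02, 0, 0], [0, 0, -0.15, 0, 0], [0, 0, -0.4, 0, 0], [0, 0, -0.5, 0, 0], [0, 0, -0.3, 0, 0]]

```text
clock: 32.3
tool_pos: [0.5193, 0.0907, 0.1109]
eef_rot: [0.013, 1.0, 0.0, 0.001]
ft_force: [0.5, -0.1, 0.5]
gripper_width: -0.001
gripper_force: 0.0
```

Emit:
step_arm:
  targets:
    - [[0.5, 0, -0.3, 0, 0], [0.4, 0, -0.3, 0, 0], [0, 0, 0, 0, 0], [0, 0, 0, 0, 0], [0, 0, 0, 0, 0]]

```text
clock: 32.92
tool_pos: [0.465, 0.092, 0.1443]
eef_rot: [0.013, 1.0, -0.0, -0.001]
ft_force: [0.1, -0.9, -0.3]
gripper_width: -0.001
gripper_force: 0.0
```

```bash
python3 nip.py; python3 - <<'E'
from h import *
c=cam('wrist'); s=ctrl.sense(); print(s['clock'],s['tool_pos'],s['ft_force'])
P=np.array([.524,.141,.04]); p=c['R']@P+c['t']; q=p[:2]/p[2]; u,v=(c['mtx'][:2,:2]@q+c['mtx'][:2,2]).astype(int); print(u,v)
a=c['img'][:,:,::-1][max(0,v-50):v+50,max(0,u-65):u+65]; cv2.imwrite('pics/fin.png',cv2.resize(a,None,fx=6,fy=6,interpolation=cv2.INTER_CUBIC))
E
```

```text
[ 0.06 -0.24 -0.02  0.  ] [0.38 0.27 0.45 0.  ]
114 49 | 116 46 | 118 41 | 120 29 | 122 43 | 124 43 | 126 42 | 128 42 | 130 43 | 132 42 | 134 42 | 136 41 | 138 41 | 140 43 | 142 46 | 144 46 | 146 46 | 148 46 | 150 45 | 152 45 | 154 41 | 156 41 | 158 42 | 160 41 | 162 42 | 164 44 | 
tenon y [125.  146.3 152.2] 75 33.125
33.175 [0.46484724 0.0920578  0.14466792] [-0.16278577 -0.04359152  0.08714811]
371 237
```

View pics/fin.png

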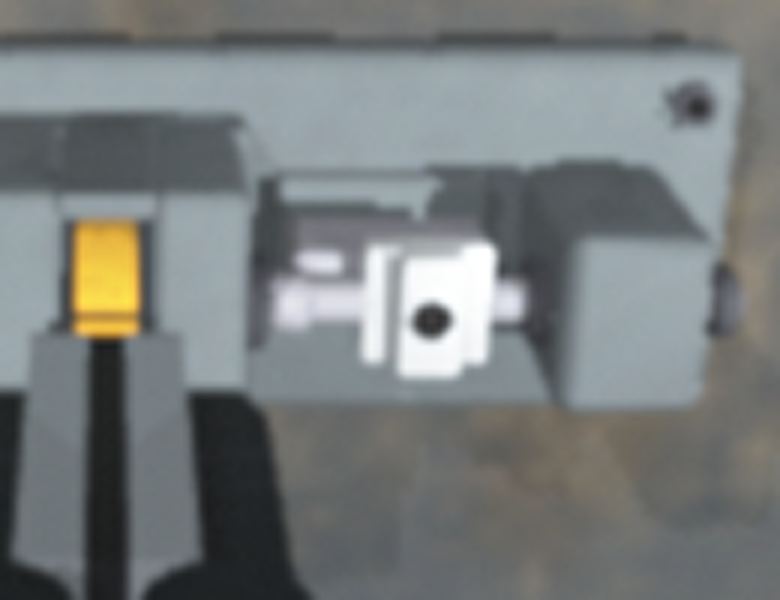

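The picture shows the nut flat and square between the spindle (left, about (360,300)) and the anvil (right, about (495,300)), touching both. The tool is clear, so I'll hand in.

```bash
python3 -c "
from bench import ctrl
print(ctrl.close_job())"
```

```text
the job is handed in; nothing more can be done
None
```

The nut is lying flat on the rest, nipped square between spindle and anvil at about 10 N (worked out from the 3.6 N push on the thumbwheel), with the robot clear, and the job is handed in at about 33 s of the 72 s allowed.

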